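Lock the brake shoe in the drilling jig and set the drill guide at its notch

ROBOT

A 6-joint arm with a two-finger parallel gripper is mounted at the origin on the work surface. World frame = base frame: x ahead of the robot, y to its left, z up, the work surface at z = 0. Lengths are in m, angles in rad, forces in N, time in s.
With the tool pointing down it reaches from about 0.4 to 0.825 m from the base axis. Payload 7 kg.
Tool frame: the origin (TCP) lies on the centre line of the jaws, within the pads' length; the fingertips stand 17 mm ahead of it and the grasp point (between the pads) lies 2 mm behind it; z points along the fingers, y is the line along which they close (so a half turn about z gives the same grasp; the last joint's range is limited). The gripper opens to 85 mm and grips with 20 to 120 N. Pads are 22 mm wide; open, the fingers measure 114 mm over their backs; the gripper's body (76 mm by 85 mm) begins 54 mm behind the grasp point. The pads swing forward as they close: fully open they stand 13 mm farther back than shut.
Start: joints at [1.462, 0.359, 0.012, 0, -1.224, -0.288], TCP at [0.261, 0.623, 0.248] pointing down, gripper open.
Joint ranges: [-3.07, 3.07], [-1.43, 2.12], [-1.02, 1.25], [-3.03, 1.67], [-3.05, -0], [-3.03, 3.03]. Speed limits (rad/s): [2.39, 2.39, 3.01, 3.14, 3.14, 3.14].

INTERFACE

Orientations are given as a rotation vector (axis times angle).
In Python, from station import ctrl gives the robot as it stands. The module is installed in compiled form; this text tells all that it offers.
- The arm moves only by the tool play_rows, never from a script. Its argument "targets" is a list of rows, each a list of 7 numbers: the shift along the world's x, y, z in cm, then the turn, a rotation vector about the world's x, y, z in degrees, then the closure in counts, from 0 (fully open) to 255 (shut). A call has 1 to 12 rows; each row shifts and turns the commanded pose from where the row before left it; what a row does not reach is not made up. A row lasts 1/12 s, in which the tool goes at most 41.7 mm and 7.16 degrees, less where a joint would pass 70% of its speed; a pose out of reach is approached as far as the arm can. A call with a gripper value outside its range is refused whole. The fingers move at their own pace and stop on an object; the grip force is fixed at half the most. Time passes only in rows, so rows that do not move let the fingers close. It gives the time, the measured TCP pose, the force, the opening and the grip force at its end, in the units of the state.
- ctrl.state(): the state, without advancing time (a new reading comes with each control period).
- ctrl.grab_frame(name): name is "side" or "top"; returns a dict with "color" (480x640x3 uint8, blue, green, red), "mtx" (3x3 intrinsics, pixels), "R" (3x3) and "t" (3): a world point X has camera coordinates R X + t. Camera axes: x right, y down, z forward; pixel columns grow to the right and rows downward; lengths in m; the calibration is good to about 2 mm. A picture is of the moment at which its call begins. There is no depth.
- ctrl.hand_in(): hands the job in; it is judged then, once.
The state is a dict: "t": time; "q": joint angles; "dq": joint speeds; "joint_efforts": joint torques, N m; "tcp_pos": TCP position; "eef_rot": TCP orientation; "wrist_force": force on the tool from outside, world axes, zero at the start; "ft_torque": the same for the moment, N m; "grip_width": finger opening in m; "grasp_force": force on a finger pad.
Only numpy, scipy, OpenCV 4.12 (cv2) and the standard library are available. Lean on these libraries where they do the work, as an engineer would, in place of code of your own. Each camera call takes 0.05 s, during which the arm holds its last target. There are 200 camera calls.

TASK

Get the brake-shoe drilling jig ready: first turn the red turnbutton fully across the clamp frame so that the frame is locked down over the shoe, while the drill guide is still parked. Then take the orange grip of the drill guide and slide it along its rail until you feel its ball click into the notch, and finish holding the grip between the fingers with the ball seated there. Leave the other things on the counter alone.

Things in the scene. Friction and masses are not known exactly. Their poses are not given: they have to be found in the camera images.
- jig: blue steel drilling jig fixed on the counter; base 200 x 290 mm (its x, y), 12 mm thick; origin under its centre, z up. The guide's steel rail lies along y at x = +65 mm (far side), stop blocks (tops at z = 50 mm) at its ends. A brake shoe lies in the middle under the aluminium clamp frame (75 x 140 mm, centre x = -12, y = -20 mm, top z = 48 mm). Starts turned by up to 0.3 rad
- clamp_frame (a joint): hinge of the clamp frame, rad; 0 = lying shut on the shoe (as it is at the start), grows as its edge nearest the robot is lifted; it falls shut by itself
- turnbutton (a joint): angle of the red turnbutton on its upright post, rad; 0 = its tongue lies along the frame's edge (jig -y), it grows counter-clockwise seen from above and 1.57 = tongue square across the frame (jig +x, locked); stops at 0 and 1.62. It starts at 0.15 to 0.5 and stays where it is left (friction about 0.06 N m).
- turnbutton_grip (a point): middle of the turnbutton's upright grip fin, on its turning axis (jig x = -70, y = -20, z = 76 mm). The fin is 36 mm long (along this point's x, which points along the tongue), 12 mm thick (along its y), from z = 56 to 90 mm; the tongue below it is 14 mm wide, 6 mm thick and reaches 36 mm from the axis
- drill_guide (a joint): travel of the aluminium drill guide on the rail, m; 0 = jig's +y end, grows towards jig -y; end stop at 0.19; starts at 0 to 0.03. Drags with about 1 N. One hidden notch between 0.075 and 0.145: in the last 5 mm before it the ball pulls the guide in with up to about 7 N, and it takes about 8 N more than the drag to push it out either way; let go near it, the guide centres itself
- guide_grip (a point): orange upright grip block on top of the drill guide, 24 mm (x) by 26 mm (y, along the rail) by 46 mm tall; this point is the centre of its underside, z = 66 mm above the counter, so its top is at 112 mm; axes as the jig's. The guide's body under it is 46 x 50 mm; an arm with a steel drill bush reaches 97 mm from it towards jig -x, below z = 75 mm.
- detent_ball (a joint): drop of the sprung 16 mm ball inside the guide, m: 0 to 0.0007 = riding on the flat rail, about 0.0035 = fully seated in the notch; out of sight, and too small a motion for the noise of one reading
- mallet: green rubber mallet with a wooden handle, 240 mm long, head 56 mm in diameter, lying on the counter; leave alone
- hitch_pin: red steel hitch pin, 160 mm long, lying; leave alone
- spare_shoe: spare cast aluminium brake shoe, about 100 x 40 x 26 mm, lying; leave alone
- loose_sprocket: steel sprocket, 110 mm in diameter, lying flat; leave alone
- rivet_jar: amber jar with a steel lid, 64 mm in diameter, 90 mm high; leave alone
- wrench: steel wrench lying on the counter; leave alone
- lining_box: cardboard box of linings, 100 x 70 x 45 mm; leave alone

How it is judged:
By the outcome, as a careful person would: the job done as asked, in the order asked, and still so for the second after the job is handed in, while the arm keeps its last pose, push and grip.
It also fails if it takes over 58 s, if anything falls off the work surface, if the arm or the gripper's body presses on something with over 40 N, if the wrist force passes 120 N, or if a joint passes its speed limit or range.

## Working session

There is one attempt and no reset: what is moved stays moved. The work goes in short steps, Python scripts to look and compute and a tool call to move; the robot and the scene stay as the last step left them, time stands still between calls to the robot, and variables do not carry over. Pictures are saved under pics/ and viewed, at most 10 in all, crops included, and the job is handed in when it is done.

Besides the shell and the picture viewer there is one more tool, called after ">>>" by a JSON object that holds its "name" and its "arguments", one argument or row to a line. play_rows: Moves the arm, as the interface text tells. Its arguments: {"type":"object","properties":{"targets":{"type":"array","items":{"type":"array","items":{"type":"number"}}}},"required":["targets"]}

```bash
mkdir -p pics; python3 - <<'E'
from station import ctrl
import cv2,numpy as np
s=ctrl.state();print({k:np.round(v,3) for k,v in s.items()})
for n in("side","top"):
    f=ctrl.grab_frame(n);cv2.imwrite(f"pics/{n}0.png",f["color"]);print(n,f["mtx"].tolist(),(-f["R"].T@f["t"]).round(3),f["R"].round(3).tolist())
E
```

```text
{'t': np.float64(0.0), 'q': array([ 1.462,  0.359,  0.011, -0.   , -1.224, -0.288]), 'dq': array([-0.001,  0.   ,  0.001,  0.001, -0.001,  0.001]), 'joint_efforts': array([-0.0000e+00, -5.8331e+01,  2.9343e+01,  6.9370e+00, -6.0000e-03,
       -0.0000e+00]), 'tcp_pos': array([0.261, 0.622, 0.247]), 'eef_rot': array([ 3.078, -0.619, -0.   ]), 'wrist_force': array([ 0.168,  0.125, -0.071]), 'ft_torque': array([-0.045, -0.003,  0.053]), 'grasp_force': np.float64(0.0), 'grip_width': np.float64(0.086)}
side [[569.5656973884697, 0.0, 317.2100544981801], [0.0, 569.5656973884697, 247.9239268540507], [0.0, 0.0, 1.0]] [-0.311 -0.905  0.942] [[0.732, -0.681, -0.02], [-0.401, -0.406, -0.821], [0.551, 0.609, -0.57]]
top [[512.1104640406477, 0.0, 317.0918815958302], [0.0, 512.1104640406477, 247.65725591239], [0.0, 0.0, 1.0]] [0.362 0.031 1.192] [[0.027, -0.999, 0.02], [-0.984, -0.03, -0.173], [0.173, -0.015, -0.985]]
```

View pics/top0.png

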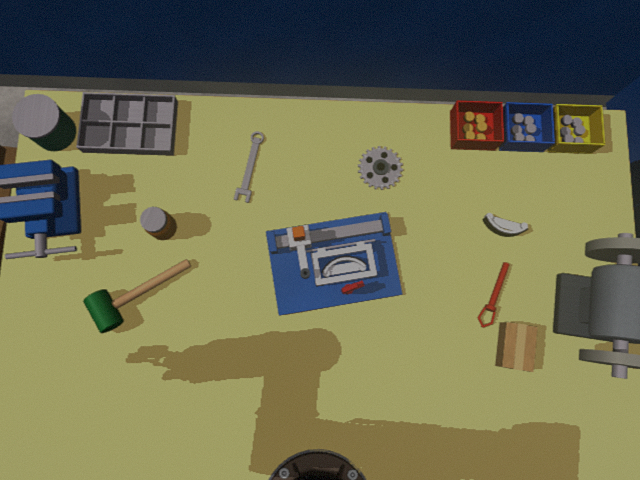

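View pics/side0.png

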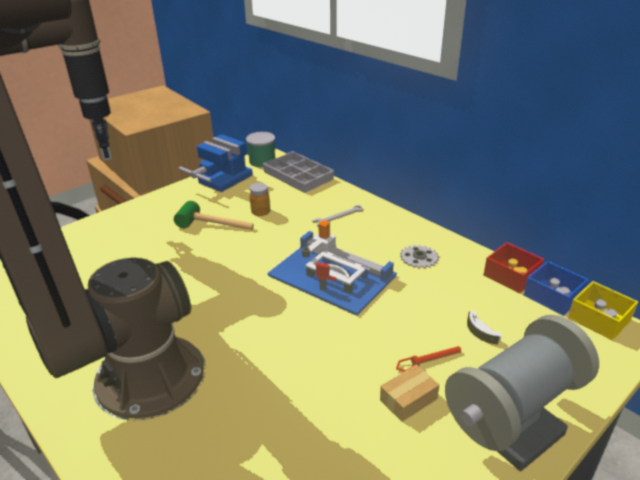

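The top view shows the blue jig at about (335,262), the orange grip at (299,233), the red turnbutton at (352,287) and the guide at the left (+y) end. The side view shows the same layout, with orange at (324,230) and red at (322,270). Nothing blocks access to the jig.

```bash
cat >h.py <<'E'
from station import ctrl
import cv2,numpy as np
def ray(f,px,z):
    px=np.atleast_2d(np.float64(px)); d=np.c_[px,np.ones(len(px))]@np.linalg.inv(f["mtx"]).T@f["R"]
    c=-f["R"].T@f["t"]; return c+d*((z-c[2])/d[:,2])[:,None]
def tri(fs,pxs):
    P=[f["mtx"]@np.c_[f["R"],f["t"]] for f in fs]
    X=cv2.triangulatePoints(P[0],P[1],np.float64(pxs[0]),np.float64(pxs[1]))[:,0];return X[:3]/X[3]
def proj(f,X):
    p=(f["R"]@X+f["t"]);p=f["mtx"]@p;return p[:2]/p[2]
def mask(f,lo,hi,box):
    h=cv2.cvtColor(f["color"],cv2.COLOR_BGR2HSV);m=cv2.inRange(h,lo,hi)
    k=np.zeros_like(m);x0,y0,x1,y1=box;k[y0:y1,x0:x1]=255;m&=k
    n,l,st,c=cv2.connectedComponentsWithStats(m);i=1+np.argmax(st[1:,4]);return np.uint8(l==i)*255,c[i],st[i]
RED=((0,150,60),(7,255,255));RED=RED
ORA=((8,150,120),(18,255,255));BLU=((100,120,40),(125,255,255))
E
python3 - <<'E'
from h import *
t=ctrl.grab_frame("top");s=ctrl.grab_frame("side")
np.set_printoptions(precision=4,suppress=True)
m,c,st=mask(t,*BLU,(255,200,415,325));print("blue",c,st)
cn=max(cv2.findContours(m,0,1)[0],key=cv2.contourArea)
g=ray(t,cn[:,0],.012)[:,:2];r=cv2.minAreaRect(np.float32(g));print(r,cv2.boxPoints(r))
for n,H in(("red",RED),("ora",ORA)):
    a=mask(t,*H,(255,200,415,325));b=mask(s,*H,(260,200,400,310));print(n,a[1:],b[1:],tri((t,s),(a[1],b[1])))
    cn=max(cv2.findContours(a[0],0,1)[0],key=cv2.contourArea)
    for z in (.056,.09,.112):
        q=cv2.minAreaRect(np.float32(ray(t,cn[:,0],z)[:,:2]));print(z,q)
out=[cv2.resize(f["color"][y:y+120,x:x+160],None,fx=5,fy=5,interpolation=cv2.INTER_CUBIC)[:, :] for f,x,y in((t,255,205),(s,255,200))]
cv2.imwrite("pics/c1.png",out[0]);cv2.imwrite("pics/c2.png",out[1])
E
```

```text
blue [327.1907 277.7858] [ 267  229  135   86 4752]
((0.5365509986877441, -0.024905622005462646), (0.19689542055130005, 0.28597480058670044), 11.133705139160156) [[ 0.4123  0.0964]
 [ 0.4676 -0.1842]
 [ 0.6608 -0.1462]
 [ 0.6055  0.1344]]
red (array([351.6098, 286.9431]), array([342, 282,  22,  11, 123], dtype=int32)) (array([322.8188, 271.    ]), array([317, 263,  18,  17, 149], dtype=int32)) [ 0.4723 -0.0623  0.0719]
0.056 ((0.4750590920448303, -0.06696641445159912), (0.01723918691277504, 0.04882890731096268), 15.678070068359375)
0.09 ((0.47168999910354614, -0.06403753161430359), (0.016723299399018288, 0.04736771807074547), 15.678108215332031)
0.112 ((0.46950992941856384, -0.06214233487844467), (0.01638949289917946, 0.04642225801944733), 15.678088188171387)
ora (array([298.0909, 231.1818]), array([293, 226,  12,  11, 110], dtype=int32)) (array([323.7152, 228.5232]), array([319, 221,  11,  17, 151], dtype=int32)) [0.5899 0.0585 0.0909]
0.056 ((0.5989517569541931, 0.05830281227827072), (0.02356872707605362, 0.024401802569627762), 12.893961906433105)
0.09 ((0.5918751955032349, 0.05748309940099716), (0.022863425314426422, 0.023671593517065048), 12.893922805786133)
0.112 ((0.5872962474822998, 0.056952670216560364), (0.02240712381899357, 0.02319910377264023), 12.8939208984375)
```

View pics/c1.png

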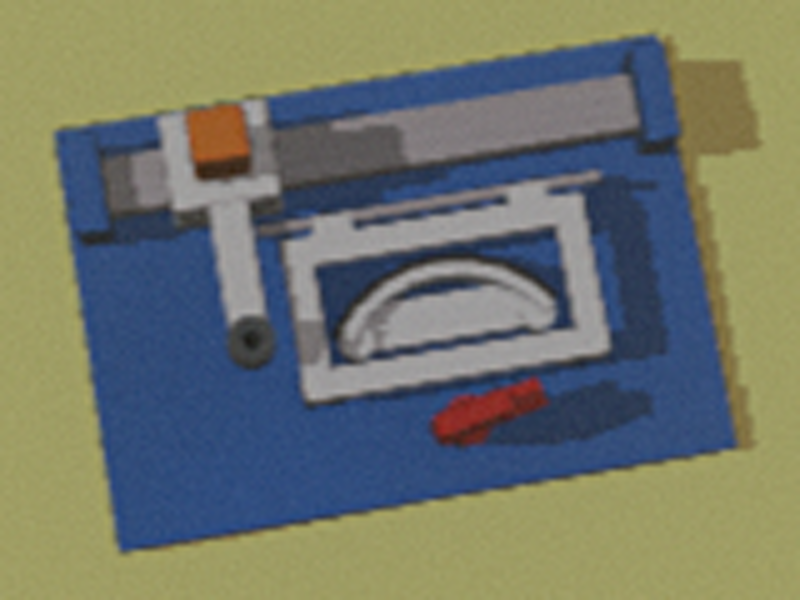

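View pics/c2.png

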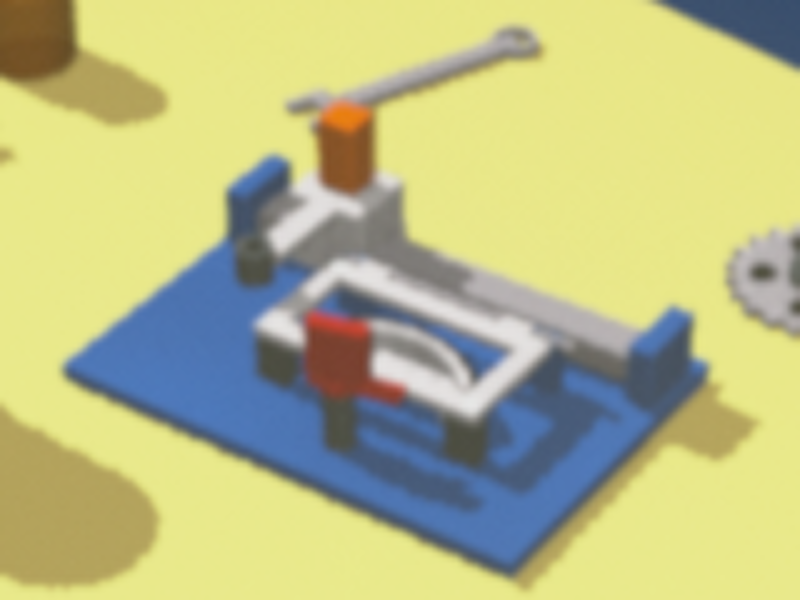

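The enlarged crops show the near plate corners at top-image px (279.2,315) and (402.6,294). The red fin's tongue points mostly jig -y with a slight turn, and the guide is parked near the +y end.

```bash
python3 - <<'E'
from h import *
np.set_printoptions(precision=4,suppress=True)
t=ctrl.grab_frame("top");s=ctrl.grab_frame("side")
def jig(f,L,R):
    a,b=ray(f,[L,R],.012)[:,:2];d=(a-b);print("edge",np.linalg.norm(d));yaw=np.arctan2(-d[0],d[1])
    ex=np.array([np.cos(yaw),np.sin(yaw)]);ey=np.array([-ex[1],ex[0]]);o=(a+b)/2+.1*ex;print("yaw",yaw,"o",o);return o,ex,ey
oa=jig(t,(279.2,315),(402.6,294)); ob=jig(s,(255+66/5,200+370/5),(255+515/5,200+572/5))
for o,ex,ey in(oa,ob):
    print("turn axis",o-.07*ex-.02*ey)
    g=np.array([.5899,.0585])-o;print("orange in jig",g@ex,g@ey)
    T=o-.07*ex-.02*ey
    print([proj(f,np.r_[T,.09]) for f in(t,s)])
# side: fin top edge corners
print("fin top edge", ray(s,[(255+306/5,200+316/5),(255+370/5,200+324/5)],.09), "tongue tip",ray(s,(255+405/5,200+392/5),.053), ray(t,(255+545/5,205+385/5),.053))
E
```

```text
edge 0.2883281428490055
yaw 0.19577264133414587 o [ 0.5376 -0.0264]
edge 0.28663093452165767
yaw 0.19240177848767426 o [ 0.5354 -0.0314]
turn axis [ 0.4728 -0.0596]
orange in jig 0.06784516287261824 0.07307535904267493
[array([350.3203, 286.8344]), array([322.9903, 264.5448])]
turn axis [ 0.4705 -0.0644]
orange in jig 0.07067737527335041 0.07777810970769039
[array([352.5062, 287.9513]), array([323.6357, 265.7283])]
fin top edge [[ 0.4645 -0.0434  0.09  ]
 [ 0.4828 -0.071   0.09  ]] tongue tip [[ 0.4897 -0.089   0.053 ]] [[ 0.4882 -0.0931  0.053 ]]
```

>>> {"name": "play_rows", "arguments": {
  "targets": [
    [0.9,-2.85,0,0,0,-1.5,0],
    [0.9,-2.85,0,0,0,-1.5,0],
    [0.9,-2.85,0,0,0,-1.5,0],
    [0.9,-2.85,0,0,0,-1.5,0],
    [0.9,-2.85,0,0,0,-1.5,0],
    [0.9,-2.85,0,0,0,-1.5,0],
    [0.9,-2.85,0,0,0,-1.5,0],
    [0.9,-2.85,0,0,0,-1.5,0],
    [0.9,-2.85,0,0,0,-1.5,0],
    [0.9,-2.85,0,0,0,-1.5,0],
    [0.9,-2.85,0,0,0,-1.5,0],
    [0.9,-2.85,0,0,0,-1.5,0]
  ]
}}

```text
t: 1.3
tcp_pos: [0.369, 0.2791, 0.2485]
eef_rot: [-2.944, 1.095, -0.0]
wrist_force: [0.3, -0.0, 0.0]
grip_width: 0.0853
grasp_force: 0.0
```

>>> {"name": "play_rows", "arguments": {
  "targets": [
    [0.9,-2.85,0,0,0,-1.5,110],
    [0.9,-2.85,0,0,0,-1.5,110],
    [0.9,-2.85,0,0,0,-1.5,110],
    [0.9,-2.85,0,0,0,-1.5,110],
    [0.9,-2.85,0,0,0,-1.5,110],
    [0.9,-2.85,0,0,0,-1.5,110],
    [0.9,-2.85,0,0,0,-1.5,110],
    [0.9,-2.85,0,0,0,-1.5,110],
    [0.9,-2.85,0,0,0,-1.5,110],
    [0.9,-2.85,0,0,0,-1.5,110],
    [0,0,0,0,0,0,110],
    [0,0,0,0,0,0,110]
  ]
}}

```text
t: 2.3
tcp_pos: [0.459, -0.0059, 0.2482]
eef_rot: [2.775, -1.473, -0.0]
wrist_force: [0.2, -0.2, -0.5]
grip_width: 0.0484
grasp_force: 0.0
```

```bash
cat >>h.py <<'E'
from scipy.spatial.transform import Rotation as Ro
def st():
    s=ctrl.state();M=Ro.from_rotvec(s["eef_rot"]).as_matrix()
    print("t",round(s["t"],2),"p",s["tcp_pos"].round(4),"yang",np.degrees(np.arctan2(M[1,1],M[0,1])).round(1),"tilt",M[:,2].round(3),"F",s["wrist_force"].round(1),"w",round(s["grip_width"],4),"gf",round(s["grasp_force"],1),"q",s["q"].round(2));return s
E
python3 -c "
from h import *
st()"
```

```text
t 2.3 p [ 0.459  -0.0059  0.2482] yang -145.9 tilt [-0. -0. -1.] F [ 0.2 -0.2 -0.5] w 0.0484 gf 0.0 q [ 0.42 -0.01 -0.44 -0.   -1.13  0.18]
```

>>> {"name": "play_rows", "arguments": {
  "targets": [
    [0.3,-1.4,-2,0,0,-1,110],
    [0.3,-1.4,-2,0,0,-1,110],
    [0.3,-1.4,-2,0,0,-1,110],
    [0.3,-1.4,-2,0,0,-1,110],
    [0,0,-2,0,0,0,110],
    [0,0,-1.8,0,0,0,110],
    [0,0,0,0,0,0,110]
  ]
}}

```text
t: 2.88
tcp_pos: [0.4687, -0.0602, 0.1273]
eef_rot: [2.721, -1.563, -0.007]
wrist_force: [-0.5, -0.0, -0.2]
grip_width: 0.0486
grasp_force: 0.0
```

```bash
python3 - <<'E'
from h import *
st()
o=[]
for n,x,y in(("top",300,240),("side",272,220)):
    f=ctrl.grab_frame(n);o.append(cv2.resize(f["color"][y:y+80,x:x+80],(400,400),interpolation=cv2.INTER_CUBIC))
cv2.imwrite("pics/d.png",np.hstack(o))
E
```

```text
t 2.88 p [ 0.4687 -0.0602  0.1273] yang -149.7 tilt [-0.005 -0.001 -1.   ] F [-0.5 -0.  -0.2] w 0.0486 gf 0.0 q [ 0.29  0.15 -0.58 -0.   -0.84  0.24]
```

View pics/d.png

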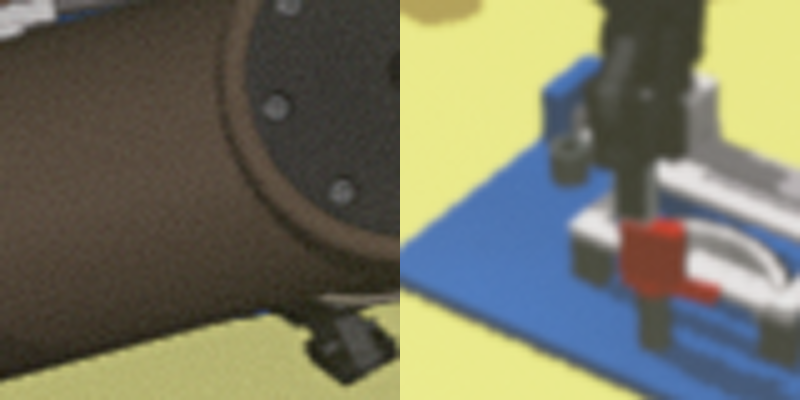

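The side view shows the near finger just above the fin, roughly centred on it, at full-image px (319.6,263). The top view is blocked by the arm. I'll descend.

>>> {"name": "play_rows", "arguments": {
  "targets": [
    [0.3,-0.1,-1.5,0,0,0,110],
    [0,0,-1.5,0,0,0,110],
    [0,0,-1.2,0,0,0,110],
    [0,0,-0.6,0,0,0,110],
    [0,0,0,0,0,0,130],
    [0,0,0,0,0,0,150],
    [0,0,0,0,0,0,160],
    [0,0,0,0,0,0,170],
    [0,0,0,0,0,0,180]
  ]
}}

```text
t: 3.73
tcp_pos: [0.4743, -0.0613, 0.0831]
eef_rot: [-2.724, 1.564, -0.002]
wrist_force: [0.5, -1.1, -0.8]
grip_width: 0.0253
grasp_force: 0.0
```

```bash
python3 - <<'E'
from h import *
st()
f=ctrl.grab_frame("side");x,y=272,210
cv2.imwrite("pics/e.png",cv2.resize(f["color"][y:y+80,x:x+100],(800,640)[:2],interpolation=cv2.INTER_CUBIC)[:600])
E
```

```text
t 3.73 p [ 0.4743 -0.0613  0.0831] yang -149.7 tilt [ 0.001  0.    -1.   ] F [ 0.5 -1.1 -0.8] w 0.0253 gf 0.0 q [ 0.28  0.22 -0.63  0.   -0.72  0.24]
```

View pics/e.png

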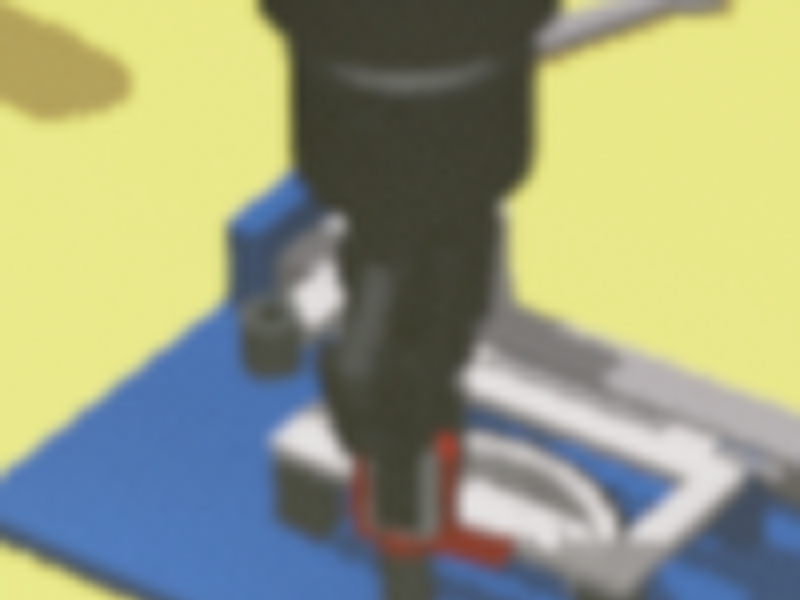

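The near finger now lies along the fin, with red showing on both sides (cols 360 and 450), so it is centred lengthwise. Closing.

>>> {"name": "play_rows", "arguments": {
  "targets": [
    [0,0,0,0,0,0,195],
    [0,0,0,0,0,0,205],
    [0,0,0,0,0,0,215],
    [0,0,0,0,0,0,230],
    [0,0,0,0,0,0,255],
    [0,0,0,0,0,0,255],
    [0,0,0,0,0,0,255]
  ]
}}

```text
t: 4.37
tcp_pos: [0.4758, -0.0605, 0.083]
eef_rot: [-2.722, 1.563, -0.004]
wrist_force: [2.6, 6.3, 1.5]
grip_width: 0.011
grasp_force: 59.6
```

```bash
python3 -c "
from h import *
print(st()['ft_torque'])"
```

```text
t 4.37 p [ 0.4758 -0.0605  0.083 ] yang -149.7 tilt [ 0.004  0.001 -1.   ] F [2.6 6.3 1.5] w 0.011 gf 59.6 q [ 0.28  0.22 -0.63 -0.   -0.72  0.24]
[ 1.81118596 -0.97514054 -0.06330899]
```

>>> {"name": "play_rows", "arguments": {
  "targets": [
    [0.1,0.1,0,0,0,4,255],
    [0,0,0,0,0,5,255],
    [0,0,0,0,0,5,255],
    [0,0,0,0,0,5,255],
    [0,0,0,0,0,5,255],
    [0,0,0,0,0,5,255],
    [0,0,0,0,0,5,255],
    [0,0,0,0,0,5,255],
    [0,0,0,0,0,5,255],
    [0,0,0,0,0,0,255]
  ]
}}

```text
t: 5.2
tcp_pos: [0.4779, -0.0579, 0.083]
eef_rot: [-3.109, 0.42, -0.009]
wrist_force: [3.9, 14.5, -1.5]
grip_width: 0.0107
grasp_force: 59.2
```

```bash
python3 -c "
from h import *
print(st()['ft_torque'])"
```

```text
t 5.2 p [ 0.4779 -0.0579  0.083 ] yang -105.4 tilt [ 0.006  0.003 -1.   ] F [ 3.9 14.5 -1.5] w 0.0107 gf 59.2 q [ 0.29  0.22 -0.62 -0.   -0.72  1.02]
[ 5.34933024 -1.45063514  0.02331611]
```

>>> {"name": "play_rows", "arguments": {
  "targets": [
    [0.1,0.2,0,0,0,0,255],
    [0,0,0,0,0,5,255],
    [0,0.1,0,0,0,5,255],
    [0,0,0,0,0,5,255],
    [0,0.0,0,0,0,5,255],
    [0,0,0,0,0,5,255],
    [0,0,0,0,0,1,255],
    [0,0,0,0,0,0,255]
  ]
}}

```text
t: 5.87
tcp_pos: [0.4781, -0.0557, 0.083]
eef_rot: [-3.127, -0.284, -0.007]
wrist_force: [2.3, 10.8, 0.9]
grip_width: 0.0106
grasp_force: 59.7
```

```bash
python3 -c "
from h import *
print(st()['ft_torque'])"
```

```text
t 5.87 p [ 0.4781 -0.0557  0.083 ] yang -79.6 tilt [ 0.004  0.002 -1.   ] F [ 2.3 10.8  0.9] w 0.0106 gf 59.7 q [ 0.29  0.22 -0.62 -0.   -0.72  1.46]
[ 4.00136211 -0.92679272  0.04162001]
```

>>> {"name": "play_rows", "arguments": {
  "targets": [
    [0.1,0.2,0,0,0,1,255],
    [0,0,0,0,0,1,255],
    [0,0,0,0,0,1,255],
    [0,0,0,0,0,0,255]
  ]
}}

```text
t: 6.2
tcp_pos: [0.4781, -0.0552, 0.0829]
eef_rot: [-3.12, -0.366, -0.004]
wrist_force: [3.7, 1.2, 5.7]
grip_width: 0.011
grasp_force: 60.2
```

```bash
python3 - <<'E'
from h import *
print(st()['ft_torque'])
f=ctrl.grab_frame("side");x,y=272,210
cv2.imwrite("pics/g.png",cv2.resize(f["color"][y:y+80,x:x+100],(700,560),interpolation=cv2.INTER_CUBIC))
E
```

```text
t 6.2 p [ 0.4781 -0.0552  0.0829] yang -76.6 tilt [ 0.002  0.    -1.   ] F [3.7 1.2 5.7] w 0.011 gf 60.2 q [ 0.3   0.22 -0.62  0.   -0.72  1.51]
[ 0.64533674 -1.26738764  0.07850337]
```

View pics/g.png

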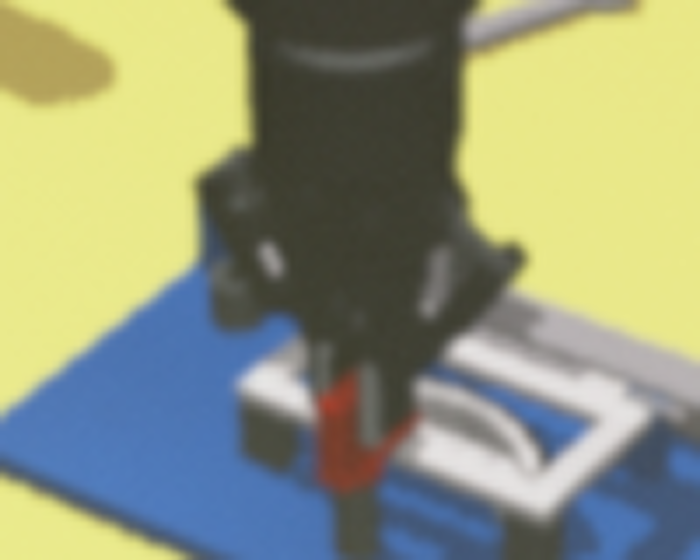

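The tongue now points over the frame. I'll turn a little further to feel the stop.

>>> {"name": "play_rows", "arguments": {
  "targets": [
    [0,0,0,0,0,1,255],
    [0,0,0,0,0,1,255],
    [0,0,0,0,0,1,255],
    [0,0,0,0,0,0,255]
  ]
}}

```text
t: 6.58
tcp_pos: [0.4781, -0.0551, 0.0829]
eef_rot: [-3.109, -0.444, -0.004]
wrist_force: [3.9, 3.7, 6.3]
grip_width: 0.0113
grasp_force: 64.6
```

```bash
python3 -c "
from h import *
print(st()['ft_torque'])"
```

```text
t 6.58 p [ 0.4781 -0.0551  0.0829] yang -73.7 tilt [ 0.003  0.001 -1.   ] F [3.9 3.7 6.3] w 0.0113 gf 64.6 q [ 0.3   0.22 -0.62 -0.   -0.72  1.56]
[ 0.96058945 -1.27568355 -0.6566373 ]
```

Torque shows the stop (-0.66 N m). Release and lift, then head for the grip.

>>> {"name": "play_rows", "arguments": {
  "targets": [
    [0,0,0,0,0,-1,230],
    [0,0,0,0,0,0,180],
    [0,0,0,0,0,0,130],
    [0,0,0,0,0,0,110],
    [0,0,0,0,0,0,110],
    [0,0,1,0,0,0,110],
    [0,0,2,0,0,0,110],
    [0,0,3,0,0,0,110],
    [0,0,2,0,0,0,80],
    [0,0,0,0,0,0,80]
  ]
}}

```text
t: 7.42
tcp_pos: [0.4788, -0.0553, 0.1661]
eef_rot: [3.113, 0.419, 0.009]
wrist_force: [0.8, -1.0, -0.9]
grip_width: 0.0583
grasp_force: 0.0
```

>>> {"name": "play_rows", "arguments": {
  "targets": [
    [2,2,0,0,0,-2,80],
    [2,2,0,0,0,-2,80],
    [2,2,0,0,0,0,80],
    [2,2,0,0,0,0,80],
    [2,2,0,0,0,0,80],
    [1.5,1.6,0,0,0,0,80],
    [0,0,0,0,0,0,80]
  ]
}}

```text
t: 8.0
tcp_pos: [0.5939, 0.0628, 0.161]
eef_rot: [3.126, 0.311, -0.001]
wrist_force: [0.5, -0.4, 0.5]
grip_width: 0.0587
grasp_force: 0.0
```

```bash
python3 - <<'E'
from h import *
st()
o=[]
for n,x,y in(("top",260,200),("side",272,190)):
    f=ctrl.grab_frame(n);o.append(cv2.resize(f["color"][y:y+120,x:x+80],(400,600),interpolation=cv2.INTER_CUBIC))
cv2.imwrite("pics/i.png",np.hstack(o))
b=mask(f,*ORA,(290,180,370,310));print(b[1:],ray(f,b[1],.091))
E
```

```text
t 8.0 p [0.5939 0.0628 0.161 ] yang -78.6 tilt [-0.001 -0.001 -1.   ] F [ 0.5 -0.4  0.5] w 0.0587 gf 0.0 q [ 0.43  0.3  -0.28  0.   -0.99  1.34]
(array([323.61904762, 228.70748299]), array([319, 221,  10,  17, 147], dtype=int32)) [[0.58714652 0.05866061 0.091     ]]
```

View pics/i.png

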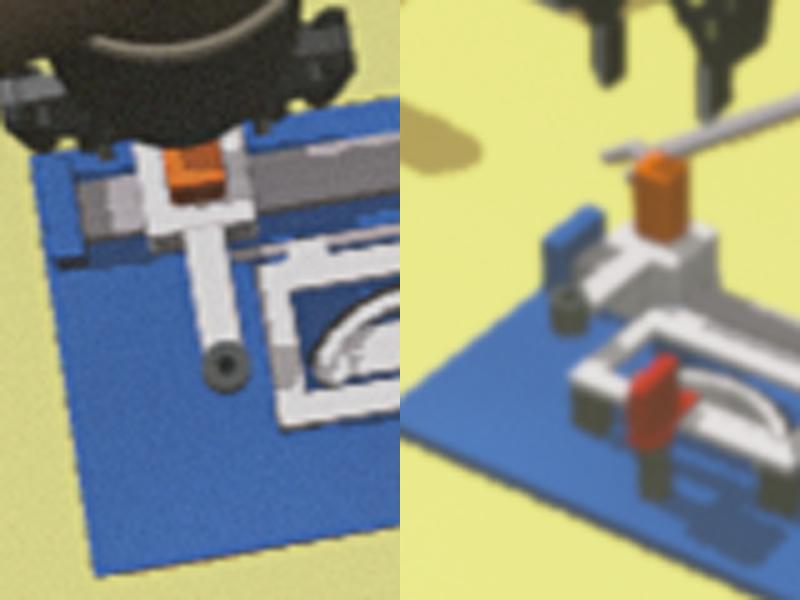

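The turnbutton now stands square across the frame (side crop 655,400). The fingers straddle the orange grip, with tips at (608,85) and (712,120) and the grip top at (660,160). I'll check the offset of the finger midpoint.

```bash
python3 - <<'E'
from h import *
np.set_printoptions(precision=4,suppress=True)
f=ctrl.grab_frame("side");t=ctrl.grab_frame("top")
for z in(.144,.15):print(z,proj(f,np.r_[.5939,.0628,z]),ray(f,(324,210.4),z))
print(ray(f,(324,222),.112))
# jig y of the grip: top view lower edge of orange front face (165..225,205)/5
print(ray(t,[(260+168/5,200+203/5),(260+224/5,200+196/5)],.066))
print(ray(t,[(260+168/5,200+185/5),(260+221/5,200+178/5)],.112))
E
```

```text
0.144 [324.1084 210.7307] [[0.5949 0.0643 0.144 ]]
0.15 [324.0791 208.826 ] [[0.5881 0.057  0.15  ]]
[[0.589  0.0586 0.112 ]]
[[0.5751 0.067  0.066 ]
 [0.5791 0.0421 0.066 ]]
[[0.5743 0.0658 0.112 ]
 [0.578  0.0432 0.112 ]]
```

>>> {"name": "play_rows", "arguments": {
  "targets": [
    [-0.3,-0.4,-2,0,0,0,80],
    [0,0,-2,0,0,0,80],
    [0,0,-1.5,0,0,0,80],
    [0,0,-1,0,0,0,80],
    [0,0,-0.4,0,0,0,80],
    [0,0,0,0,0,0,110],
    [0,0,0,0,0,0,140]
  ]
}}

```text
t: 8.78
tcp_pos: [0.5891, 0.0564, 0.094]
eef_rot: [3.126, 0.308, 0.001]
wrist_force: [-0.4, -0.1, 0.4]
grip_width: 0.0392
grasp_force: 0.0
```

>>> {"name": "play_rows", "arguments": {
  "targets": [
    [0,0,0,0,0,0,155],
    [0,0,0,0,0,0,165],
    [0,0,0,0,0,0,180],
    [0,0,0,0,0,0,200],
    [0,0,0,0,0,0,255],
    [0,0,0,0,0,0,255],
    [0,0,0,0,0,0,255]
  ]
}}

```text
t: 9.37
tcp_pos: [0.5895, 0.0568, 0.0944]
eef_rot: [-3.126, -0.309, -0.003]
wrist_force: [-1.3, 0.9, 5.5]
grip_width: 0.0251
grasp_force: 58.9
```

```bash
python3 - <<'E'
from h import *
print(st()['ft_torque'])
f=ctrl.grab_frame("side");x,y=272,190
cv2.imwrite("pics/k.png",cv2.resize(f["color"][y:y+100,x:x+100],(600,600),interpolation=cv2.INTER_CUBIC))
E
```

```text
t 9.37 p [0.5895 0.0568 0.0944] yang -78.7 tilt [ 0.002  0.    -1.   ] F [-1.3  0.9  5.5] w 0.0251 gf 58.9 q [ 0.43  0.37 -0.37  0.   -0.84  1.34]
[ 0.25664758  0.55281253 -0.14109279]
```

View pics/k.png

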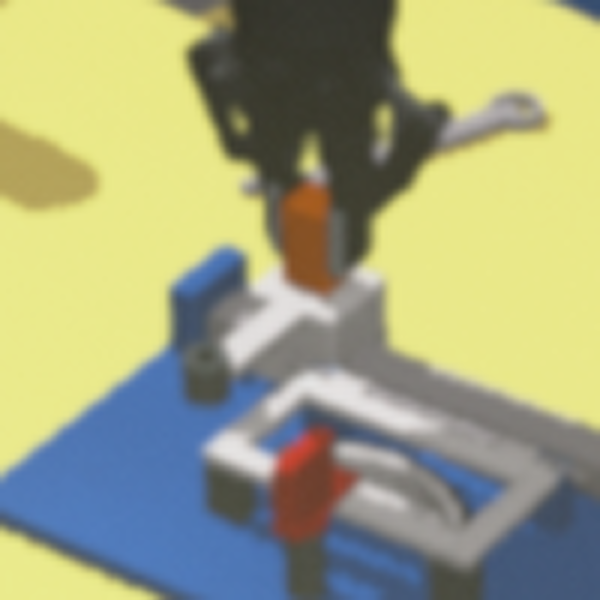

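The grip is held (25 mm wide) and the turnbutton stays locked. Slide 4 cm first, then scan in small steps.

>>> {"name": "play_rows", "arguments": {
  "targets": [
    [0.1,-0.49,0,0,0,0,255],
    [0.1,-0.49,0,0,0,0,255],
    [0.1,-0.49,0,0,0,0,255],
    [0.1,-0.49,0,0,0,0,255],
    [0,0,0,0,0,0,255]
  ]
}}

```text
t: 9.83
tcp_pos: [0.5935, 0.0365, 0.0944]
eef_rot: [-3.126, -0.308, -0.002]
wrist_force: [-1.4, -2.4, 6.0]
grip_width: 0.0251
grasp_force: 59.0
```

>>> {"name": "play_rows", "arguments": {
  "targets": [
    [0.1,-0.49,0,0,0,0,255],
    [0.1,-0.49,0,0,0,0,255],
    [0.1,-0.49,0,0,0,0,255],
    [0.1,-0.49,0,0,0,0,255],
    [0,0,0,0,0,0,255]
  ]
}}

```text
t: 10.25
tcp_pos: [0.5974, 0.0168, 0.0944]
eef_rot: [3.126, 0.308, 0.002]
wrist_force: [-1.7, -2.4, 6.5]
grip_width: 0.0254
grasp_force: 59.1
```

```bash
python3 -c "
from h import *
print(st()['ft_torque'])"
```

```text
t 10.25 p [0.5974 0.0168 0.0944] yang -78.7 tilt [ 0.001  0.    -1.   ] F [-1.7 -2.4  6.5] w 0.0254 gf 59.1 q [ 0.36  0.37 -0.35  0.   -0.84  1.41]
[-0.55739774  0.48042991 -0.00117829]
```

>>> {"name": "play_rows", "arguments": {
  "targets": [
    [0.04,-0.2,0,0,0,0,255],
    [0,0,0,0,0,0,255],
    [0,0,0,0,0,0,255]
  ]
}}

```text
t: 10.5
tcp_pos: [0.5977, 0.0151, 0.0944]
eef_rot: [3.126, 0.308, 0.002]
wrist_force: [-1.7, -0.8, 6.4]
grip_width: 0.0251
grasp_force: 59.1
```

>>> {"name": "play_rows", "arguments": {
  "targets": [
    [0.04,-0.2,0,0,0,0,255],
    [0,0,0,0,0,0,255],
    [0,0,0,0,0,0,255]
  ]
}}

```text
t: 10.75
tcp_pos: [0.5981, 0.0132, 0.0944]
eef_rot: [3.126, 0.309, 0.002]
wrist_force: [-1.4, -0.8, 5.9]
grip_width: 0.0252
grasp_force: 59.1
```

>>> {"name": "play_rows", "arguments": {
  "targets": [
    [0.04,-0.2,0,0,0,0,255],
    [0,0,0,0,0,0,255],
    [0,0,0,0,0,0,255]
  ]
}}

```text
t: 11.0
tcp_pos: [0.5985, 0.0113, 0.0944]
eef_rot: [3.126, 0.309, 0.002]
wrist_force: [-2.1, 0.1, 6.7]
grip_width: 0.0256
grasp_force: 59.1
```

>>> {"name": "play_rows", "arguments": {
  "targets": [
    [0.04,-0.2,0,0,0,0,255],
    [0,0,0,0,0,0,255],
    [0,0,0,0,0,0,255]
  ]
}}

```text
t: 11.25
tcp_pos: [0.5989, 0.0093, 0.0944]
eef_rot: [3.126, 0.309, 0.002]
wrist_force: [-1.6, 0.0, 6.3]
grip_width: 0.0257
grasp_force: 59.1
```

>>> {"name": "play_rows", "arguments": {
  "targets": [
    [0.04,-0.2,0,0,0,0,255],
    [0,0,0,0,0,0,255],
    [0,0,0,0,0,0,255]
  ]
}}

```text
t: 11.5
tcp_pos: [0.5992, 0.0073, 0.0944]
eef_rot: [3.126, 0.309, 0.002]
wrist_force: [-1.4, -0.6, 7.0]
grip_width: 0.0254
grasp_force: 59.1
```

>>> {"name": "play_rows", "arguments": {
  "targets": [
    [0.04,-0.2,0,0,0,0,255],
    [0,0,0,0,0,0,255],
    [0,0,0,0,0,0,255]
  ]
}}

```text
t: 11.75
tcp_pos: [0.5997, 0.0053, 0.0944]
eef_rot: [3.126, 0.309, 0.002]
wrist_force: [-1.8, -0.2, 5.7]
grip_width: 0.0252
grasp_force: 59.1
```

>>> {"name": "play_rows", "arguments": {
  "targets": [
    [0.04,-0.2,0,0,0,0,255],
    [0,0,0,0,0,0,255],
    [0,0,0,0,0,0,255]
  ]
}}

```text
t: 12.0
tcp_pos: [0.6001, 0.0033, 0.0944]
eef_rot: [3.126, 0.309, 0.002]
wrist_force: [-2.6, -0.1, 6.6]
grip_width: 0.0254
grasp_force: 59.1
```

>>> {"name": "play_rows", "arguments": {
  "targets": [
    [0.04,-0.2,0,0,0,0,255],
    [0,0,0,0,0,0,255],
    [0,0,0,0,0,0,255]
  ]
}}

```text
t: 12.25
tcp_pos: [0.6005, 0.0013, 0.0944]
eef_rot: [3.126, 0.309, 0.002]
wrist_force: [-1.7, 0.1, 6.5]
grip_width: 0.0257
grasp_force: 59.1
```

>>> {"name": "play_rows", "arguments": {
  "targets": [
    [0.04,-0.2,0,0,0,0,255],
    [0,0,0,0,0,0,255],
    [0,0,0,0,0,0,255]
  ]
}}

```text
t: 12.5
tcp_pos: [0.6009, -0.0007, 0.0944]
eef_rot: [3.126, 0.309, 0.002]
wrist_force: [-1.8, -0.8, 7.3]
grip_width: 0.0253
grasp_force: 59.1
```

>>> {"name": "play_rows", "arguments": {
  "targets": [
    [0.04,-0.2,0,0,0,0,255],
    [0,0,0,0,0,0,255],
    [0,0,0,0,0,0,255]
  ]
}}

```text
t: 12.75
tcp_pos: [0.6013, -0.0027, 0.0944]
eef_rot: [3.126, 0.309, 0.002]
wrist_force: [-2.9, 0.0, 7.7]
grip_width: 0.0255
grasp_force: 59.1
```

>>> {"name": "play_rows", "arguments": {
  "targets": [
    [0.04,-0.2,0,0,0,0,255],
    [0,0,0,0,0,0,255],
    [0,0,0,0,0,0,255]
  ]
}}

```text
t: 13.0
tcp_pos: [0.6017, -0.0048, 0.0944]
eef_rot: [3.126, 0.309, 0.002]
wrist_force: [-1.8, -0.3, 6.8]
grip_width: 0.0252
grasp_force: 59.1
```

>>> {"name": "play_rows", "arguments": {
  "targets": [
    [0.04,-0.2,0,0,0,0,255],
    [0,0,0,0,0,0,255],
    [0,0,0,0,0,0,255]
  ]
}}

```text
t: 13.25
tcp_pos: [0.6021, -0.0071, 0.0944]
eef_rot: [3.126, 0.309, 0.002]
wrist_force: [-1.0, -2.5, 6.6]
grip_width: 0.0252
grasp_force: 59.9
```

>>> {"name": "play_rows", "arguments": {
  "targets": [
    [0.04,-0.2,0,0,0,0,255],
    [0,0,0,0,0,0,255],
    [0,0,0,0,0,0,255]
  ]
}}

```text
t: 13.5
tcp_pos: [0.6026, -0.0095, 0.0944]
eef_rot: [3.125, 0.308, 0.002]
wrist_force: [-0.2, -4.8, 5.0]
grip_width: 0.0255
grasp_force: 59.7
```

>>> {"name": "play_rows", "arguments": {
  "targets": [
    [0.04,-0.2,0,0,0,0,255],
    [0,0,0,0,0,0,255],
    [0,0,0,0,0,0,255]
  ]
}}

```text
t: 13.75
tcp_pos: [0.603, -0.0116, 0.0944]
eef_rot: [3.125, 0.308, 0.002]
wrist_force: [-0.3, -5.0, 6.2]
grip_width: 0.0255
grasp_force: 59.8
```

>>> {"name": "play_rows", "arguments": {
  "targets": [
    [0.04,-0.2,0,0,0,0,255],
    [0,0,0,0,0,0,255],
    [0,0,0,0,0,0,255]
  ]
}}

```text
t: 14.0
tcp_pos: [0.6032, -0.0124, 0.0944]
eef_rot: [-3.126, -0.308, -0.002]
wrist_force: [-3.0, 0.9, 8.7]
grip_width: 0.025
grasp_force: 60.1
```

>>> {"name": "play_rows", "arguments": {
  "targets": [
    [0.04,-0.2,0,0,0,0,255],
    [0,0,0,0,0,0,255],
    [0,0,0,0,0,0,255]
  ]
}}

```text
t: 14.25
tcp_pos: [0.6034, -0.0138, 0.0944]
eef_rot: [-3.125, -0.309, -0.002]
wrist_force: [-4.0, 5.9, 8.6]
grip_width: 0.0255
grasp_force: 60.2
```

>>> {"name": "play_rows", "arguments": {
  "targets": [
    [0.04,-0.2,0,0,0,0,255],
    [0,0,0,0,0,0,255],
    [0,0,0,0,0,0,255]
  ]
}}

```text
t: 14.5
tcp_pos: [0.6039, -0.0162, 0.0944]
eef_rot: [-3.126, -0.309, -0.002]
wrist_force: [-3.6, 3.0, 7.2]
grip_width: 0.025
grasp_force: 60.1
```

>>> {"name": "play_rows", "arguments": {
  "targets": [
    [0.04,-0.2,0,0,0,0,255],
    [0,0,0,0,0,0,255],
    [0,0,0,0,0,0,255]
  ]
}}

```text
t: 14.75
tcp_pos: [0.6044, -0.0186, 0.0944]
eef_rot: [3.126, 0.309, 0.002]
wrist_force: [-2.8, 0.1, 7.5]
grip_width: 0.0252
grasp_force: 60.1
```

The notch is clear: pull-in from y = -0.007, force crossing zero at y ≈ -0.0124, push-out after that. I overshot by about 6 mm, so go back and seat it.

>>> {"name": "play_rows", "arguments": {
  "targets": [
    [-0.04,0.2,0,0,0,0,255],
    [0,0,0,0,0,0,255],
    [-0.04,0.2,0,0,0,0,255],
    [0,0,0,0,0,0,255],
    [-0.04,0.2,0,0,0,0,255],
    [0,0,0,0,0,0,255],
    [0,0,0,0,0,0,255],
    [0,0,0,0,0,0,255]
  ]
}}

```text
t: 15.42
tcp_pos: [0.6031, -0.0123, 0.0944]
eef_rot: [-3.126, -0.309, -0.002]
wrist_force: [-2.9, 1.8, 7.9]
grip_width: 0.0254
grasp_force: 60.4
```

>>> {"name": "play_rows", "arguments": {
  "targets": [
    [0,0.04,0,0,0,0,255],
    [0,0,0,0,0,0,255],
    [0,0,0,0,0,0,255]
  ]
}}

```text
t: 15.67
tcp_pos: [0.6031, -0.0122, 0.0944]
eef_rot: [3.126, 0.309, 0.002]
wrist_force: [-2.9, 1.4, 7.9]
grip_width: 0.0253
grasp_force: 60.3
```

>>> {"name": "play_rows", "arguments": {
  "targets": [
    [0,0.04,0,0,0,0,255],
    [0,0,0,0,0,0,255],
    [0,0,0,0,0,0,255]
  ]
}}

```text
t: 15.92
tcp_pos: [0.6031, -0.012, 0.0944]
eef_rot: [3.126, 0.309, 0.002]
wrist_force: [-3.0, -0.3, 7.1]
grip_width: 0.0252
grasp_force: 60.3
```

```bash
python3 - <<'E'
from h import *
st()
f=ctrl.grab_frame("side");x,y=272,190
cv2.imwrite("pics/z.png",cv2.resize(f["color"][y:y+100,x:x+130],(780,600),interpolation=cv2.INTER_CUBIC))
E
```

```text
t 15.92 p [ 0.6031 -0.012   0.0944] yang -78.7 tilt [ 0.001 -0.    -1.   ] F [-3.  -0.3  7.1] w 0.0252 gf 60.3 q [ 0.3   0.38 -0.34  0.   -0.85  1.46]
```

View pics/z.png

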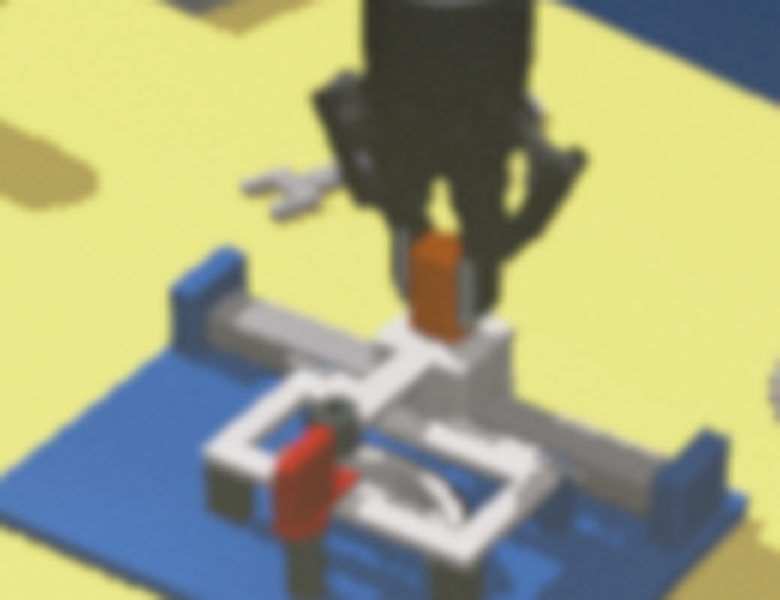

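The turnbutton is still across the shut frame at (310,480). The orange grip at (437,285) is held between the fingers, mid-rail. Handing in.

```bash
python3 -c "
from station import ctrl
print(ctrl.hand_in())"
```

```text
the job is handed in; nothing more can be done
None
```

I turned the turnbutton to its stop across the frame first, then slid the guide to the notch (overshot by about 6 mm and brought back) and handed the job in at about 16 s, with the grip held and the forces showing the ball seated; no verdict came back.

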